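# Set out the reagent jars in their colour-matched holders

### The arm

A 7-joint arm with a two-finger parallel gripper is mounted at the origin on the work surface. World frame = base frame: x ahead of the robot, y to its left, z up, the work surface at z = 0. Lengths are in m, angles in rad, forces in N, time in s.
With the tool pointing down it reaches from about 0.425 to 0.875 m from the base axis. Payload 4.7 kg.
Tool frame: the origin (TCP) lies midway between the tips of the shut fingers; the grasp point (between the pads) lies 19 mm behind it; z points along the fingers, y is the line along which they close (so a half turn about z gives the same grasp; the last joint's range is limited). The gripper opens to 87 mm and grips with 3 to 60 N. Pads are 19 mm wide; open, the fingers measure 117 mm over their backs; the gripper's body (75 mm by 190 mm) begins 51 mm behind the grasp point.
Start: joints at [-1.328, 0.321, -0.07, 1.45, 0.023, 1.371, -0.057], TCP at [0.147, 0.633, 0.223] pointing down, gripper open.
Joint ranges: [-2.86, 2.86], [-0.3, 2.09], [-1.38, 1.24], [0.06, 2.45], [-1.56, 4.7], [0.09, 2.05], [-2.69, 2.69]. Speed limits (rad/s): [2.57, 2.57, 3.14, 3.14, 3.14, 3.14, 3.14].

### API

Orientations are given as a rotation vector (axis times angle).
In Python, from bench import monitor, cams, workorder gives the robot as it stands.
- The arm moves only by the tool move_arm, never from a script. Its arguments are lists of equal length, an entry for each row: "slide": the shift along the tool's x, y, z in cm, a list of three; "roll": the turn about the tool's z in rad. In form: {"slide": [[dx, dy, dz], ...], "roll": [roll, ...]}. A call has 1 to 20 rows; each row is the pose to reach, as a shift and turn from the pose commanded when the call began, along the tool's axes at that moment; what a row does not reach only later rows make up. A row lasts 1/10 s, in which the tool goes at most 50 mm and 8.59 degrees, less where a joint would pass 70% of its speed; a pose out of reach is approached as far as the arm can. A call with a gripper value outside its range is refused whole. "gripper" is the finger opening in cm, from 0 to 8.7, set as the call begins (left out, the last holds). The fingers move at their own pace and stop on an object; "squeeze" is the grip in N (left out, the last holds). Time passes only in rows, so rows that repeat a pose let the fingers close. It gives the time, the measured TCP pose, the force, the opening and the grip force at its end, in the units of the state.
- monitor.get_state(): the state, without advancing time (a new reading comes with each control period).
- cams.get_image(name): name is "scene" or "top" or "wrist"; returns the picture (400x640x3 uint8, red, green, blue); there is no depth.
- cams.get_calibration(name): a dict with "mtx" (3x3 intrinsics, pixels), "dist_coeffs" ([k1, k2, p1, p2, k3] as OpenCV has them; the pictures are not rectified), "R" (3x3) and "t" (3): a world point X has camera coordinates R X + t. Camera axes: x right, y down, z forward; pixel columns grow to the right and rows downward; lengths in m; the calibration is good to about 2 mm. A picture is of the moment at which its call begins: read the wrist's pose just before it. get_calibration takes no time and is no camera call; for the wrist camera it gives the pose at the moment of the call.
- workorder.close_job(): hands the job in; it is judged then, once.
The state is a dict: "time": time; "joint_positions": joint angles; "qd": joint speeds; "joint_torque": joint torques, N m; "position": TCP position; "tool_rot": TCP orientation; "ft_force": force on the tool from outside, world axes, zero at the start; "torque": the same for the moment, N m; "grip_width": opening from 0.0 (shut) to 1.0 (fully open); "grip_force": force on a finger pad.
Only numpy, scipy, OpenCV 4.12 (cv2) and the standard library are available. Lean on these libraries where they do the work, as an engineer would, in place of code of your own. Each camera call takes 0.05 s, during which the arm holds its last target. There are 200 camera calls.

### The job

Set out the four reagent jars for the next run: take each one from the shelf, lifting it up over the rail before bringing it forward, and set it down gently, flat and upright, in the holder dish of the same colour as its cap. Don't tip a jar over, and leave the beaker and the tip box where they stand.

Things in the scene. Friction and masses are not known exactly. Their poses are not given: they have to be found in the camera images.
- blue_jar: loose upright amber jar with a blue cap and band: plain cylinder 36 mm across, 75 mm high with its cap, 84 to 168 g; origin: centre of its underside, z up. Starts in a row of four jars about 100 mm apart, in any order, on a low fixed grey shelf. The shelf is 420 mm long, roughly along world y, and open above; its board is 40 mm over the bench.
- yellow_jar: loose upright amber jar with a yellow cap and band: plain cylinder 36 mm across, 75 mm high with its cap, 84 to 168 g; origin: centre of its underside, z up. Starts in a row of four jars about 100 mm apart, in any order, on a low fixed grey shelf. Steel rails run along the shelf 40 mm before and behind the jars' centres, tops 26 mm above its board.
- pink_jar: loose upright amber jar with a pink cap and band: plain cylinder 36 mm across, 75 mm high with its cap, 84 to 168 g; origin: centre of its underside, z up. Starts in a row of four jars about 100 mm apart, in any order, on a low fixed grey shelf. The shelf is 420 mm long, roughly along world y, and open above; its board is 40 mm over the bench.
- green_jar: loose upright amber jar with a green cap and band: plain cylinder 36 mm across, 75 mm high with its cap, 84 to 168 g; origin: centre of its underside, z up. Starts in a row of four jars about 100 mm apart, in any order, on a low fixed grey shelf. Steel rails run along the shelf 40 mm before and behind the jars' centres, tops 26 mm above its board.
- blue_holder: blue round shallow holder dish, fixed to the bench between the robot and the shelf: 62 mm outer diameter, 16 mm high, wall 4 mm (54 mm inside), inner floor 5 mm above the bench. Origin: centre of its underside, on the bench, z up. The four holders and the beaker stand in one loose row in any order, at least 100 mm apart, centre to centre.
- yellow_holder: yellow round shallow holder dish, fixed to the bench between the robot and the shelf: 62 mm outer diameter, 16 mm high, wall 4 mm (54 mm inside), inner floor 5 mm above the bench. Origin: centre of its underside, on the bench, z up. The four holders and the beaker stand in one loose row in any order, at least 100 mm apart, centre to centre.
- pink_holder: pink round shallow holder dish, fixed to the bench between the robot and the shelf: 62 mm outer diameter, 16 mm high, wall 4 mm (54 mm inside), inner floor 5 mm above the bench. Origin: centre of its underside, on the bench, z up. The four holders and the beaker stand in one loose row in any order, at least 100 mm apart, centre to centre.
- green_holder: green round shallow holder dish, fixed to the bench between the robot and the shelf: 62 mm outer diameter, 16 mm high, wall 4 mm (54 mm inside), inner floor 5 mm above the bench. Origin: centre of its underside, on the bench, z up. The four holders and the beaker stand in one loose row in any order, at least 100 mm apart, centre to centre.
- beaker: bystander: loose empty clear glass beaker, 52 mm in diameter at the rim, 70 mm high, standing among the holders. Origin: centre of its underside, z up.
- tip_box: bystander: loose pipette tip box with an orange lid, 122 x 82 mm, 56 mm high, on the bench to the robot's right (-y). Origin: centre of its underside, z up.
Mind the look-alikes: they are no part of the job. Several things have the shape of the blue_holder; the one meant has the colours described above.

How it is judged:
By the outcome, as a careful person would: the job done as asked, in the order asked, and still so for the second after the job is handed in, with the robot touching nothing.
It also fails if it takes over 110 s, if anything falls off the work surface, if the arm or the gripper's body presses on something with over 40 N, if the wrist force passes 120 N, or if a joint passes its speed limit or range.

## Working session

There is one attempt and no reset: what is moved stays moved. The work goes in short steps, Python scripts to look and compute and a tool call to move; the robot and the scene stay as the last step left them, time stands still between calls to the robot, and variables do not carry over. Pictures are saved under pics/ and viewed, at most 14 in all, crops included, and the job is handed in when it is done.

Besides the shell and the picture viewer there is one more tool, called as a command line: name --pt "numbers of a row" for each row, then --argument value for the rest. move_arm: Moves the arm, as the interface text tells. Its arguments: {"type":"object","properties":{"slide":{"type":"array","items":{"type":"array","items":{"type":"number"}}},"roll":{"type":"array","items":{"type":"number"}},"gripper":{"type":"number"},"squeeze":{"type":"number"}},"required":["slide","roll"]}

```bash
mkdir -p pics; ls; python3 - <<'E'
from bench import monitor, cams
import cv2, numpy as np
s=monitor.get_state(); print({k:np.round(v,3).tolist() for k,v in s.items()})
for n in("scene","top"):
    cv2.imwrite(f"pics/{n}0.png",cams.get_image(n)[:,:,::-1]); c=cams.get_calibration(n)
    print(n,{k:np.round(v,3).tolist() for k,v in c.items()}, np.round(-np.array(c["R"]).T@c["t"],3))
E
```

```text
pics
{'time': 0.0, 'joint_positions': [-1.328, 0.322, -0.07, 1.452, 0.023, 1.371, -0.057], 'qd': [0.002, -0.002, -0.001, 0.002, -0.0, -0.0, 0.0], 'joint_torque': [-0.0, -49.129, -0.404, -31.252, -0.064, 0.044, 0.0], 'position': [0.147, 0.633, 0.221], 'tool_rot': [-0.359, -3.121, 0.003], 'ft_force': [0.579, -0.44, 0.945], 'torque': [-0.01, 0.013, 0.03], 'grip_force': 0.0, 'grip_width': 1.001}
scene {'mtx': [[454.991, 0.0, 321.812], [0.0, 454.991, 198.825], [0.0, 0.0, 1.0]], 'dist_coeffs': [-0.132, 0.0, 0.0, 0.0, 0.0], 'R': [[-0.802, 0.597, 0.012], [0.336, 0.468, -0.817], [-0.494, -0.651, -0.577]], 't': [0.474, -0.061, 1.387]} [1.085 0.648 0.744]
top {'mtx': [[378.476, 0.0, 316.601], [0.0, 378.476, 201.575], [0.0, 0.0, 1.0]], 'dist_coeffs': [-0.048, 0.0, 0.0, 0.0, 0.0], 'R': [[0.018, -1.0, -0.016], [-1.0, -0.018, -0.025], [0.024, 0.016, -1.0]], 't': [-0.108, 0.495, 0.961]} [ 0.474 -0.114  0.971]
```

View pics/top0.png

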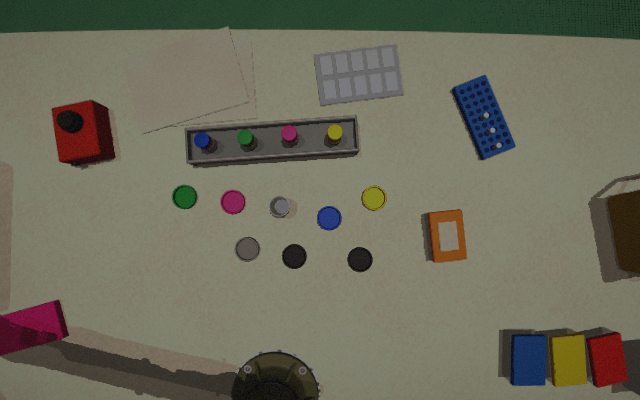

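View pics/scene0.png

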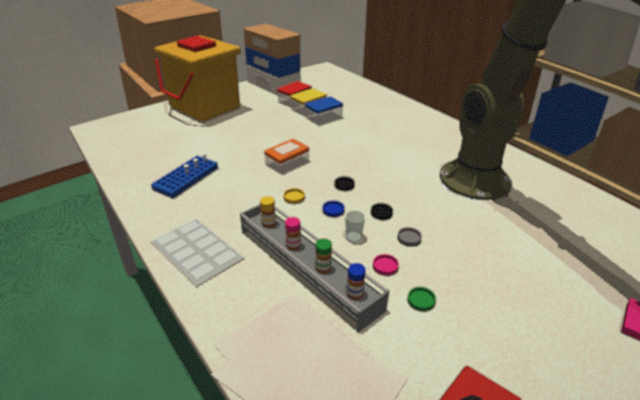

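The top view shows the caps: blue (202,140), green (246,137), pink (290,133) and yellow (335,131). The holders are green (185,197), pink (233,202), blue (329,218) and yellow (374,198), with the beaker at (280,207). Grey and black decoy dishes sit below them. The scene view agrees.

```bash
cat > h.py <<'E'
from bench import monitor, cams
import cv2, numpy as np
from scipy.spatial.transform import Rotation as Rot
def und(c,uv): return cv2.undistortPoints(np.array([[uv]],float),np.array(c["mtx"]),np.array(c["dist_coeffs"]))[0,0]
def cast(c,uv,z):
    R,t=np.array(c["R"]),np.array(c["t"]); o=-R.T@t; d=R.T@np.r_[und(c,uv),1]
    return o+d*(z-o[2])/d[2]
HUE={"blue":(108,128),"green":(50,80),"pink":(155,175),"yellow":(22,33)}
def blobs(img,col,box,amin=15):
    m=cv2.inRange(cv2.cvtColor(img,cv2.COLOR_RGB2HSV),(HUE[col][0],110,60),(HUE[col][1],255,255))
    u0,v0,u1,v1=box; k=np.zeros_like(m); k[v0:v1,u0:u1]=m[v0:v1,u0:u1]
    cs,_=cv2.findContours(k,cv2.RETR_EXTERNAL,cv2.CHAIN_APPROX_NONE)
    return [(cv2.contourArea(c),np.round(cv2.minEnclosingCircle(c)[0],1),np.round(cv2.minAreaRect(c)[0],1),cv2.boundingRect(c)) for c in cs if cv2.contourArea(c)>amin]
def delta(target,yaw=None):
    """shift in tool axes (cm) and roll from the present pose; yaw = world angle of tool y"""
    s=monitor.get_state(); R=Rot.from_rotvec(s["tool_rot"]).as_matrix()
    d=R.T@(np.array(target)-s["position"])*100
    now=np.arctan2(R[1,1],R[0,1]); r=None if yaw is None else -((yaw-now+np.pi/2)%np.pi-np.pi/2)
    return np.round(d,2), r, np.round(s["position"],4), round(s["time"],2)
E
python3 - <<'E'
from h import *
c=cams.get_calibration("top"); im=cams.get_image("top"); cs=cams.get_calibration("scene"); si=cams.get_image("scene")
for col in HUE:
    for nm,box,z in (("cap",(188,110,357,165),.115),("hold",(160,170,400,240),.016)):
        for a,p,q,b in blobs(im,col,box): print("top",nm,col,a,p,q,b,np.round(cast(c,q,z),4))
    for a,p,q,b in blobs(si,col,(240,180,450,315)): print("   scene",col,a,p,q,b,"cap/rim",np.round(cast(cs,q,.115),3),np.round(cast(cs,q,.016),3))
E
```

```text
top cap blue 165.0 [201.1 139.4] [201.  139.5] (194, 132, 15, 16) [0.6323 0.1676 0.115 ]
top hold blue 417.0 [328.9 217.7] [328.5 217.5] (317, 206, 24, 24) [ 0.4573 -0.1295  0.016 ]
   scene blue 212.5 [355.8 271.9] [356. 272.] (348, 264, 17, 17) cap/rim [0.641 0.177 0.115] [0.571 0.102 0.016]
   scene blue 216.0 [333.1 208. ] [333.  208.5] (323, 202, 21, 14) cap/rim [ 0.549 -0.016  0.115] [ 0.464 -0.12   0.016]
top cap green 154.0 [244.  136.6] [244. 137.] (237, 129, 15, 16) [0.6392 0.0683 0.115 ]
top hold green 400.0 [183.4 196.5] [183.5 196.5] (172, 185, 24, 24) [0.5038 0.2414 0.016 ]
   scene green 416.5 [421.3 298.1] [421.5 298.5] (409, 288, 26, 22) cap/rim [0.588 0.303 0.115] [0.509 0.248 0.016]
   scene green 143.5 [323.  246.2] [323.  246.5] (316, 239, 15, 16) cap/rim [0.648 0.078 0.115] [ 0.579 -0.012  0.016]
top cap pink 181.0 [288.6 132.6] [288.5 132.5] (281, 125, 16, 16) [ 0.6508 -0.0334  0.115 ]
top hold pink 430.0 [232.3 201.5] [232.5 201.5] (221, 190, 24, 24) [0.4933 0.1147 0.016 ]
   scene pink 376.0 [385.2 264.4] [385. 264.] (373, 254, 25, 21) cap/rim [0.579 0.194 0.115] [0.499 0.122 0.016]
   scene pink 168.0 [292.  224.2] [292.  224.5] (285, 217, 15, 16) cap/rim [ 0.659 -0.022  0.115] [ 0.592 -0.127  0.016]
top cap yellow 176.0 [334.5 131.5] [334.5 131.5] (327, 124, 16, 16) [ 0.6547 -0.1382  0.115 ]
top hold yellow 439.5 [374.2 197.7] [374.  197.5] (362, 186, 25, 24) [ 0.5098 -0.2433  0.016 ]
   scene yellow 91.0 [266.6 200.2] [266.5 201. ] (260, 196, 14, 11) cap/rim [ 0.659 -0.132  0.115] [ 0.592 -0.255  0.016]
   scene yellow 176.0 [293.9 194. ] [293.8 194.3] (284, 188, 21, 14) cap/rim [ 0.59  -0.117  0.115] [ 0.513 -0.238  0.016]
```

```bash
python3 -c "
from h import *
print(delta((.63,.165,.25),1.644)); c=cams.get_calibration('wrist'); R=np.array(c['R']);s=monitor.get_state(); T=Rot.from_rotvec(s['tool_rot']).as_matrix()
print(T.T@(-R.T@np.array(c['t'])-s['position']), np.round(R@T,2),c['mtx'])"
```

```text
(array([-57.61, -34.62,  -2.77]), np.float64(-0.30194604807586445), array([0.1474, 0.6328, 0.2219]), 0.2)
[ 7.67662631e-02  1.05896705e-04 -1.61459972e-01] [[-0.    1.    0.  ]
 [-0.96 -0.   -0.28]
 [-0.28 -0.    0.96]] [[337.53225502   0.         316.95082769]
 [  0.         337.53225502 204.26402734]
 [  0.           0.           1.        ]]
```

move_arm --pt "-10 -6 -2.8" --pt "-57.6 -34.6 -2.8" --pt "-57.6 -34.6 -2.8" --pt "-57.6 -34.6 -2.8" --pt "-57.6 -34.6 -2.8" --pt "-57.6 -34.6 -2.8" --pt "-57.6 -34.6 -2.8" --pt "-57.6 -34.6 -2.8" --pt "-57.6 -34.6 -2.8" --pt "-57.6 -34.6 -2.8" --pt "-57.6 -34.6 -2.8" --pt "-57.6 -34.6 -2.8" --pt "-57.6 -34.6 -2.8" --pt "-57.6 -34.6 -2.8" --pt "-57.6 -34.6 -2.8" --pt "-57.6 -34.6 -2.8" --pt "-57.6 -34.6 -2.8" --pt "-57.6 -34.6 -2.8" --roll '[0,-0.1,-0.2,-0.3,-0.3,-0.3,-0.3,-0.3,-0.3,-0.3,-0.3,-0.3,-0.3,-0.3,-0.3,-0.3,-0.3,-0.3]'

```text
time: 2.0
position: [0.629, 0.1675, 0.2506]
tool_rot: [0.116, -3.139, -0.002]
ft_force: [0.4, 0.4, 0.3]
grip_width: 1.0
grip_force: 0.0
```

```bash
python3 - <<'E'
from h import *
c=cams.get_calibration("wrist"); im=cams.get_image("wrist"); cv2.imwrite("pics/w1.png",im[:,:,::-1])
print(monitor.get_state()["position"])
for col in HUE:
    for a,p,q,b in blobs(im,col,(0,0,640,400),60): print(col,a,p,q,b,np.round(cast(c,q,.115),4),np.round(cast(c,q,.016),4))
E
```

```text
[0.62915867 0.16718876 0.25071716]
blue 66.5 [317.  211.5] [317.2 212.1] (307, 209, 21, 7) [0.6456 0.1692 0.115 ] [0.6767 0.1716 0.016 ]
blue 135.0 [311.7 184.8] [311.5 185.5] (303, 180, 18, 12) [0.621  0.1622 0.115 ] [0.6437 0.1623 0.016 ]
blue 714.5 [47.  0.] [47. 11.] (20, 0, 55, 23) [ 0.4952 -0.0561  0.115 ] [ 0.476  -0.1288  0.016 ]
green 1024.0 [208.3 196.6] [209. 196.] (191, 178, 37, 37) [0.6375 0.0698 0.115 ] [0.6659 0.0391 0.016 ]
green 1611.5 [395.9  63.9] [395.9  65. ] (371, 40, 50, 50) [0.5149 0.2242 0.115 ] [0.5023 0.245  0.016 ]
pink 1144.5 [ 99.  199.2] [ 98.5 200. ] (79, 180, 41, 39) [ 0.6487 -0.0313  0.115 ] [ 0.6808 -0.0957  0.016 ]
pink 2611.5 [281.2  45.1] [280.3  45.2] (252, 15, 57, 61) [0.507 0.129 0.115] [0.4918 0.1181 0.016 ]
```

View pics/w1.png

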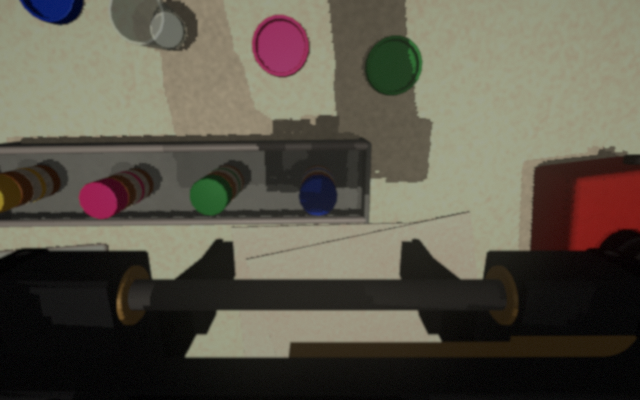

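Only part of the blue cap is lit. Its outline is centred near (318,195), which casts to about (0.631, 0.167) and agrees with the top view. The green and pink caps and holders agree within 3 mm. I'm descending on blue now.

move_arm --pt "-0.2 0 4" --pt "-0.2 0 8" --pt "-0.2 0 12" --pt "-0.2 0 15" --pt "-0.2 0 17" --pt "-0.2 0 18.2" --pt "-0.2 0 18.2" --pt "-0.2 0 18.2" --pt "-0.2 0 18.2" --roll '[0,0,0,0,0,0,0,0,0]'

```text
time: 2.95
position: [0.633, 0.1662, 0.0703]
tool_rot: [-0.112, 3.137, 0.002]
ft_force: [0.0, 0.1, 0.9]
grip_width: 1.001
grip_force: 0.0
```

move_arm --pt "0 0 0" --pt "0 0 0" --pt "0 0 0" --pt "0 0 0" --pt "0 0 0" --pt "0 0 0" --pt "0 0 0" --pt "0 0 0" --roll '[0,0,0,0,0,0,0,0]' --gripper 2.5 --squeeze 15

```text
time: 3.75
position: [0.632, 0.166, 0.0686]
tool_rot: [-0.112, 3.139, 0.001]
ft_force: [0.3, 1.1, -0.1]
grip_width: 0.41
grip_force: 15.0
```

move_arm --pt "0 0 -1" --pt "0 0 -3" --pt "0 0 -6" --pt "0 0 -9" --pt "0 0 -11" --pt "0.8 -1.1 -11" --pt "2.4 -3.4 -11" --pt "4.3 -6.2 -11" --pt "6.3 -9 -11" --pt "8.2 -11.8 -11" --pt "10.2 -14.6 -11" --pt "12.2 -17.4 -11" --pt "14.1 -20.2 -11" --pt "16.1 -23 -11" --pt "17.8 -25.6 -11" --pt "19 -27.3 -11" --pt "19.6 -28.1 -11" --pt "19.6 -28.1 -11" --pt "19.6 -28.1 -11" --roll '[0,0,0,0,0,0,0,0,0,0,0,0,0,0,0,0,0,0,0]'

```text
time: 5.65
position: [0.4565, -0.1277, 0.1782]
tool_rot: [0.113, -3.139, -0.001]
ft_force: [0.7, 0.6, -1.9]
grip_width: 0.414
grip_force: 15.0
```

```bash
python3 - <<'E'
from h import *
c=cams.get_calibration("wrist"); im=cams.get_image("wrist"); cv2.imwrite("pics/w2.png",im[:,:,::-1])
cv2.imwrite("pics/s2.png",cams.get_image("scene")[:,:,::-1])
print(monitor.get_state()["position"],monitor.get_state()["grip_width"])
for col in HUE:
    for a,p,q,b in blobs(im,col,(0,0,640,400),60): print(col,a,p,q,b,np.round(cast(c,q,.115),4),np.round(cast(c,q,.016),4))
E
```

```text
[ 0.45691498 -0.12731431  0.17830203] 0.41014418526842455
blue 546.0 [314. 202.] [314.1 204. ] (290, 194, 49, 21) [ 0.4447 -0.1303  0.115 ] [ 0.4732 -0.1291  0.016 ]
blue 209.5 [322. 169.] [323.2 169.2] (318, 157, 13, 25) [ 0.42   -0.1259  0.115 ] [ 0.4376 -0.1227  0.016 ]
pink 2559.5 [547. 234.] [548.8 235.8] (515, 208, 65, 56) [0.4564 0.0386 0.115 ] [0.49   0.1143 0.016 ]
yellow 2290.5 [201.5 227.9] [201. 225.] (171, 199, 61, 53) [ 0.4658 -0.2089  0.115 ] [ 0.5036 -0.2423  0.016 ]
```

View pics/w2.png

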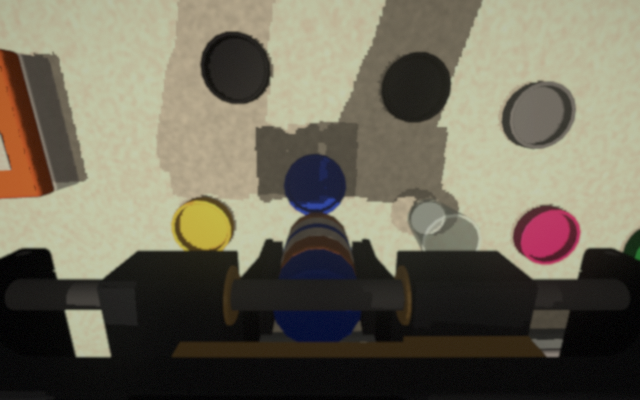

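The blue holder shows at (315,184), radius about 30 px, which casts to about (0.454, -0.128). The jar hangs upright above it, so I'm lowering it gently.

move_arm --pt "0.2 0 2" --pt "0.2 0 5" --pt "0.2 0 8" --pt "0.2 0 11" --pt "0.2 0 12.5" --pt "0.2 0 13.3" --pt "0.2 0 13.7" --pt "0.2 0 14" --pt "0.2 0 14.2" --pt "0.2 0 14.3" --pt "0.2 0 14.4" --pt "0.2 0 14.4" --pt "0.2 0 14.4" --roll '[0,0,0,0,0,0,0,0,0,0,0,0,0]'

```text
time: 7.05
position: [0.4546, -0.1288, 0.0348]
tool_rot: [-0.112, 3.139, 0.0]
ft_force: [-0.0, 0.2, -1.9]
grip_width: 0.407
grip_force: 15.0
```

move_arm --pt "0 0 0.05" --pt "0 0 0.1" --pt "0 0 0.15" --pt "0 0 0.15" --pt "0 0 0.15" --roll '[0,0,0,0,0]'

```text
time: 7.55
position: [0.4546, -0.1287, 0.0335]
tool_rot: [-0.112, 3.139, 0.001]
ft_force: [-2.3, 0.4, 6.0]
grip_width: 0.403
grip_force: 15.0
```

move_arm --pt "0 0 0" --pt "0 0 0" --pt "0 0 0" --pt "0 0 0" --pt "0 0 0" --roll '[0,0,0,0,0]' --gripper 7

```text
time: 8.05
position: [0.4545, -0.1288, 0.033]
tool_rot: [-0.112, 3.14, -0.0]
ft_force: [0.3, 0.3, -0.0]
grip_width: 0.762
grip_force: 0.0
```

move_arm --pt "0 0 -1" --pt "0 0 -4" --pt "0 0 -8" --pt "0 0 -12" --pt "0 0 -16" --pt "0 0 -20" --pt "0 0 -20" --pt "0 0 -20" --roll '[0,0,0,0,0,0,0,0]'

```text
time: 8.85
position: [0.455, -0.129, 0.2345]
tool_rot: [-0.111, 3.137, 0.0]
ft_force: [-1.2, -0.4, -0.4]
grip_width: 0.805
grip_force: 0.0
```

```bash
python3 - <<'E'
from h import *
cv2.imwrite("pics/s3.png",cams.get_image("scene")[:,:,::-1])
im=cams.get_image("top"); cv2.imwrite("pics/t3.png",im[:,:,::-1]); c=cams.get_calibration("top")
for a,p,q,b in blobs(im,"blue",(290,190,370,240)): print(a,q,b,cast(c,q,.08))
print(delta((.653,-.137,.19),1.642))
E
```

```text
(array([-19.82,  -2.25,   4.2 ]), np.float64(-0.0001271989468667467), array([ 0.4537, -0.1287,  0.2323]), 8.95)
```

View pics/s3.png

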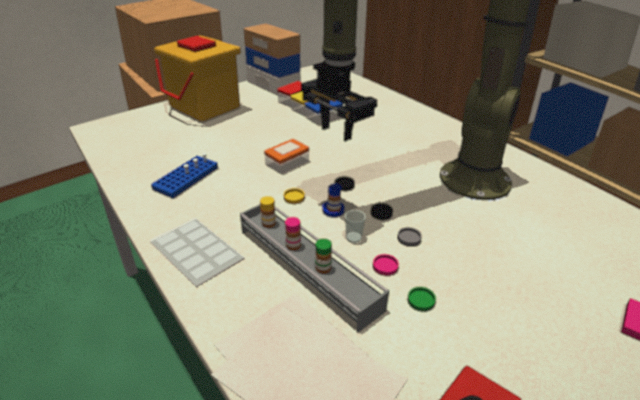

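The blue jar (334,200) stands upright in its dish at (334,208). Next is the yellow jar.

move_arm --pt "-4 -0.5 -1" --pt "-8 -1 -1.8" --pt "-13 -1.5 -1.8" --pt "-18 -2 -1.8" --pt "-19.8 -2.2 -1.8" --pt "-19.8 -2.2 -1.8" --pt "-19.8 -2.2 -1.8" --pt "-19.8 -2.2 -1.8" --roll '[0,0,0,0,0,0,0,0]' --gripper 8.7

```text
time: 9.75
position: [0.6521, -0.1373, 0.2508]
tool_rot: [0.11, -3.138, -0.001]
ft_force: [0.0, -0.3, 0.9]
grip_width: 1.001
grip_force: 0.0
```

```bash
python3 - <<'E'
from h import *
HUE["yellow"]=(15,38)
c=cams.get_calibration("wrist"); im=cams.get_image("wrist"); cv2.imwrite("pics/w4.png",im[:,:,::-1])
for col in ("yellow","pink","green"):
    for a,p,q,b in blobs(im,col,(0,0,640,400),60): print(col,a,p,q,b,np.round(cast(c,q,.115),4),np.round(cast(c,q,.016),4))
print(delta((.653,-.137,.068),1.642))
E
```

```text
yellow 151.5 [122. 298.] [120.  297.9] (116, 279, 10, 39) [ 0.7719 -0.3261  0.115 ] [ 0.8372 -0.3872  0.016 ]
yellow 1128.5 [315.5 194.5] [315.9 194.1] (298, 174, 37, 42) [ 0.6516 -0.1381  0.115 ] [ 0.6769 -0.1366  0.016 ]
yellow 2835.0 [228.5  35.5] [229.  35.] (200, 4, 59, 63) [ 0.525  -0.2166  0.115 ] [ 0.5081 -0.2414  0.016 ]
pink 1065.5 [428.6 197.9] [429.3 198.5] (410, 180, 39, 38) [ 0.6486 -0.0345  0.115 ] [0.6728 0.0015 0.016 ]
pink 2631.5 [559.9  44.6] [559.8  44.6] (531, 15, 59, 60) [0.5131 0.0507 0.115 ] [0.4923 0.115  0.016 ]
green 1031.0 [541.1 195.9] [540.5 195.5] (522, 177, 39, 37) [0.6387 0.0666 0.115 ] [0.6597 0.1362 0.016 ]
(array([-0.08,  0.  , 18.33]), np.float64(-0.001165937429366437), array([ 0.6522, -0.1372,  0.2513]), 9.8)
```

View pics/w4.png

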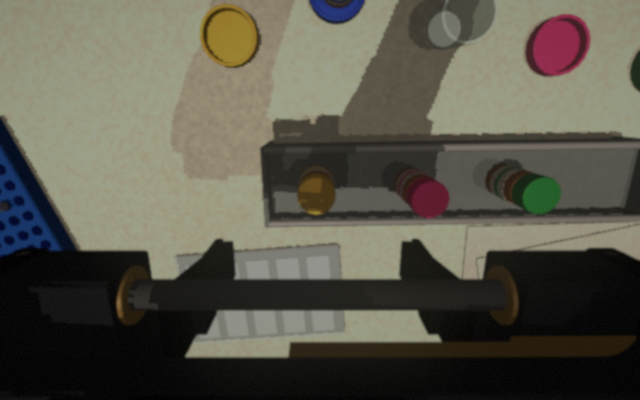

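The yellow cap at (316,194) casts to (0.652, -0.138) and the yellow holder at (229,35) to (0.508, -0.241). Both agree with the top view.

move_arm --pt "0 0 4" --pt "0 0 8" --pt "0 0 12" --pt "0 0 15" --pt "0 0 17" --pt "0 0 18.2" --pt "0 0 18.2" --pt "0 0 18.2" --roll '[0,0,0,0,0,0,0,0]'

```text
time: 10.6
position: [0.654, -0.1368, 0.0705]
tool_rot: [-0.112, 3.138, -0.0]
ft_force: [0.5, -0.3, 0.1]
grip_width: 1.0
grip_force: 0.0
```

move_arm --pt "0 0 0" --pt "0 0 0" --pt "0 0 0" --pt "0 0 0" --pt "0 0 0" --pt "0 0 0" --pt "0 0 0" --pt "0 0 0" --roll '[0,0,0,0,0,0,0,0]' --gripper 2.5 --squeeze 15

```text
time: 11.4
position: [0.6535, -0.1368, 0.069]
tool_rot: [-0.112, 3.14, -0.0]
ft_force: [0.1, -1.4, -0.5]
grip_width: 0.408
grip_force: 15.0
```

```bash
python3 -c "
from h import *
print(delta((.5083,-.2418,.18),1.642))"
```

```text
(array([ 15.23,  -9.44, -11.1 ]), np.float64(-0.00012754344010357244), array([ 0.6535, -0.1368,  0.069 ]), 11.4)
```

move_arm --pt "0 0 -1" --pt "0 0 -3" --pt "0 0 -6" --pt "0 0 -9" --pt "0 0 -11" --pt "0.8 -0.5 -11" --pt "2.4 -1.5 -11" --pt "4.6 -2.8 -11" --pt "7 -4.3 -11" --pt "9.4 -5.8 -11" --pt "11.8 -7.3 -11" --pt "13.8 -8.5 -11" --pt "15 -9.3 -11" --pt "15.2 -9.4 -11" --pt "15.2 -9.4 -11" --pt "15.2 -9.4 -11" --roll '[0,0,0,0,0,0,0,0,0,0,0,0,0,0,0,0]'

```text
time: 13.0
position: [0.5096, -0.2399, 0.1788]
tool_rot: [-0.115, 3.139, 0.001]
ft_force: [0.3, 0.3, -1.6]
grip_width: 0.406
grip_force: 15.0
```

move_arm --pt "0 0 2" --pt "0 0 5" --pt "0 0 8" --pt "0 0 11" --pt "0 0 12.5" --pt "0 0 13.3" --pt "0 0 13.7" --pt "0 0 14" --pt "0 0 14.2" --pt "0 0 14.3" --pt "0 0 14.4" --pt "0 0 14.4" --pt "0 0 14.4" --roll '[0,0,0,0,0,0,0,0,0,0,0,0,0]'

```text
time: 14.3
position: [0.5087, -0.2412, 0.0353]
tool_rot: [-0.112, 3.139, 0.0]
ft_force: [0.2, -0.1, -1.4]
grip_width: 0.411
grip_force: 15.0
```

move_arm --pt "0 0 0.04" --pt "0 0 0.08" --pt "0 0 0.12" --pt "0 0 0.12" --pt "0 0 0.12" --roll '[0,0,0,0,0]'

```text
time: 14.8
position: [0.5087, -0.2412, 0.034]
tool_rot: [-0.112, 3.139, 0.0]
ft_force: [-0.5, -0.3, -0.3]
grip_width: 0.409
grip_force: 15.0
```

move_arm --pt "0 0 0.03" --pt "0 0 0.03" --roll '[0,0]'

```text
time: 15.0
position: [0.5087, -0.2412, 0.0339]
tool_rot: [-0.112, 3.139, 0.0]
ft_force: [-1.4, 0.5, 5.1]
grip_width: 0.411
grip_force: 15.0
```

move_arm --pt "0 0 0" --pt "0 0 0" --pt "0 0 0" --pt "0 0 0" --pt "0 0 0" --roll '[0,0,0,0,0]' --gripper 7

```text
time: 15.5
position: [0.5086, -0.2412, 0.0334]
tool_rot: [0.112, -3.14, 0.0]
ft_force: [-0.3, 0.2, 1.3]
grip_width: 0.758
grip_force: 0.0
```

move_arm --pt "0 0 -1" --pt "0 0 -4" --pt "0 0 -8" --pt "0 0 -12" --pt "0 0 -16" --pt "0 0 -20" --pt "0 0 -20" --pt "0 0 -20" --roll '[0,0,0,0,0,0,0,0]'

```text
time: 16.3
position: [0.5091, -0.2416, 0.2351]
tool_rot: [-0.111, 3.137, -0.001]
ft_force: [-0.5, 0.9, -0.4]
grip_width: 0.803
grip_force: 0.0
```

```bash
python3 -c "
from h import *
print(delta((.6495,-.033,.235),1.642))"
```

```text
(array([-15.48,  19.81,   0.05]), np.float64(-0.0001573758676105541), array([ 0.5091, -0.2416,  0.2351]), 16.3)
```

move_arm --pt "-2 2.5 0" --pt "-4.5 6 0" --pt "-7.5 9.5 0" --pt "-10 13 0" --pt "-12.5 16 0" --pt "-15 19 0" --pt "-15.5 19.8 0" --pt "-15.5 19.8 0" --pt "-15.5 19.8 0" --roll '[0,0,0,0,0,0,0,0,0]' --gripper 8.7

```text
time: 17.2
position: [0.648, -0.0345, 0.2326]
tool_rot: [0.109, -3.137, 0.002]
ft_force: [-0.6, -0.3, -0.3]
grip_width: 0.998
grip_force: 0.0
```

```bash
python3 -c "
from h import *
c=cams.get_calibration('wrist'); im=cams.get_image('wrist')
for col in ('green','pink'):
    for a,p,q,b in blobs(im,col,(0,0,640,400),60): print(col,a,q,b,np.round(cast(c,q,.115),4),np.round(cast(c,q,.016),4))
print(delta((.6495,-.033,.0685),1.642))"
```

```text
green 940.0 [437.3 196.8] (419, 179, 37, 37) [0.638 0.068 0.115] [0.6615 0.1061 0.016 ]
green 2697.5 [591.  58.] (562, 28, 59, 61) [0.5205 0.1679 0.115 ] [0.5023 0.2414 0.016 ]
pink 1240.0 [318. 200.] (299, 179, 39, 43) [ 0.6479 -0.0336  0.115 ] [ 0.6749 -0.0316  0.016 ]
pink 3027.5 [473.5  38.5] (442, 6, 63, 65) [0.5135 0.0749 0.115 ] [0.4928 0.1154 0.016 ]
(array([-0.18,  0.22, 16.46]), np.float64(-0.002914029267219176), array([ 0.648 , -0.0352,  0.2331]), 17.25)
```

move_arm --pt "0 0.1 4" --pt "0 0.1 8" --pt "0 0.1 11.5" --pt "0 0.1 14" --pt "0 0.1 15.5" --pt "0 0.1 16.4" --pt "0 0.1 16.4" --pt "0 0.1 16.4" --roll '[0,0,0,0,0,0,0,0]'

```text
time: 18.05
position: [0.6499, -0.0322, 0.071]
tool_rot: [-0.111, 3.137, -0.0]
ft_force: [0.2, -0.8, 0.9]
grip_width: 0.998
grip_force: 0.0
```

move_arm --pt "0 0 0" --pt "0 0 0" --pt "0 0 0" --pt "0 0 0" --pt "0 0 0" --pt "0 0 0" --pt "0 0 0" --pt "0 0 0" --roll '[0,0,0,0,0,0,0,0]' --gripper 2.5 --squeeze 15

```text
time: 18.85
position: [0.6491, -0.032, 0.0696]
tool_rot: [-0.112, 3.139, -0.001]
ft_force: [-0.6, 0.2, -0.2]
grip_width: 0.412
grip_force: 15.0
```

```bash
python3 -c "
from h import *
print(delta((.4925,.1162,.18),1.642))"
```

```text
(array([ 14.57,  15.89, -11.05]), np.float64(-0.00015392923291024374), array([ 0.6491, -0.032 ,  0.0696]), 18.85)
```

move_arm --pt "0 0 -1" --pt "0 0 -3" --pt "0 0 -6" --pt "0 0 -9" --pt "0 0 -11" --pt "0.6 0.6 -11" --pt "1.8 2 -11" --pt "3.6 4 -11" --pt "5.6 6.1 -11" --pt "7.6 8.3 -11" --pt "9.6 10.5 -11" --pt "11.6 12.6 -11" --pt "13.2 14.4 -11" --pt "14.2 15.5 -11" --pt "14.6 15.9 -11" --pt "14.6 15.9 -11" --pt "14.6 15.9 -11" --roll '[0,0,0,0,0,0,0,0,0,0,0,0,0,0,0,0,0]'

```text
time: 20.55
position: [0.4923, 0.1157, 0.1792]
tool_rot: [0.111, -3.14, 0.001]
ft_force: [0.3, 0.0, -1.2]
grip_width: 0.411
grip_force: 15.0
```

move_arm --pt "0 0 2" --pt "0 0 5" --pt "0 0 8" --pt "0 0 11" --pt "0 0 12.5" --pt "0 0 13.3" --pt "0 0 13.7" --pt "0 0 14" --pt "0 0 14.2" --pt "0 0 14.3" --pt "0 0 14.4" --pt "0 0 14.4" --pt "0 0 14.4" --roll '[0,0,0,0,0,0,0,0,0,0,0,0,0]'

```text
time: 21.85
position: [0.4923, 0.1166, 0.0358]
tool_rot: [-0.112, 3.139, 0.0]
ft_force: [0.3, -0.1, -1.6]
grip_width: 0.408
grip_force: 15.0
```

move_arm --pt "0 0 0.04" --pt "0 0 0.08" --pt "0 0 0.12" --pt "0 0 0.12" --roll '[0,0,0,0]'

```text
time: 22.25
position: [0.4922, 0.1166, 0.0345]
tool_rot: [-0.112, 3.14, 0.0]
ft_force: [-0.4, 0.3, 0.5]
grip_width: 0.408
grip_force: 15.0
```

Light contact, so I'm releasing.

move_arm --pt "0 0 0.02" --pt "0 0 0.02" --roll '[0,0]'

```text
time: 22.45
position: [0.4922, 0.1166, 0.0345]
tool_rot: [-0.112, 3.14, 0.0]
ft_force: [-1.9, -0.5, 2.9]
grip_width: 0.407
grip_force: 15.0
```

move_arm --pt "0 0 0" --pt "0 0 0" --pt "0 0 0" --pt "0 0 0" --pt "0 0 0" --roll '[0,0,0,0,0]' --gripper 7

```text
time: 22.95
position: [0.4921, 0.1165, 0.0341]
tool_rot: [-0.112, 3.14, 0.0]
ft_force: [0.5, 0.5, -0.2]
grip_width: 0.759
grip_force: 0.0
```

move_arm --pt "0 0 -1" --pt "0 0 -4" --pt "0 0 -8" --pt "0 0 -12" --pt "0 0 -16" --pt "0 0 -20" --pt "0 0 -20" --pt "0 0 -20" --roll '[0,0,0,0,0,0,0,0]'

```text
time: 23.75
position: [0.4927, 0.1166, 0.2357]
tool_rot: [-0.112, 3.137, 0.002]
ft_force: [-1.0, -0.9, -1.1]
grip_width: 0.804
grip_force: 0.0
```

```bash
python3 -c "
from h import *
cv2.imwrite('pics/s5.png',cams.get_image('scene')[:,:,::-1])
print(delta((.639,.068,.235),1.642))"
```

```text
(array([-14.33,  -5.87,  -0.08]), np.float64(-9.214798251200307e-05), array([0.4919, 0.1164, 0.2342]), 23.8)
```

View pics/s5.png

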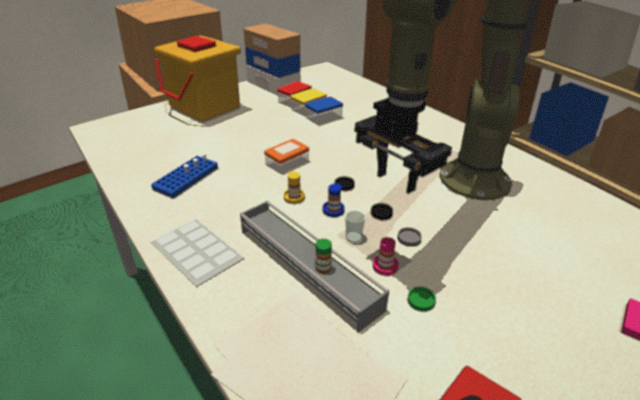

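The yellow (294,187), blue (334,200) and pink (386,255) jars stand upright in their dishes, and the beaker (355,227) hasn't moved. Green is the last one.

move_arm --pt "-2 -0.8 0" --pt "-5 -2 0" --pt "-8 -3.3 0" --pt "-11 -4.5 0" --pt "-13.5 -5.5 0" --pt "-14.4 -5.9 0" --pt "-14.4 -5.9 0" --pt "-14.4 -5.9 0" --roll '[0,0,0,0,0,0,0,0]' --gripper 8.7

```text
time: 24.6
position: [0.6387, 0.0684, 0.2332]
tool_rot: [0.112, -3.137, -0.0]
ft_force: [-0.1, 0.2, 0.5]
grip_width: 1.0
grip_force: 0.0
```

move_arm --pt "0 0 4" --pt "0 0 8" --pt "0 0 11.5" --pt "0 0 14" --pt "0 0 15.5" --pt "0 0 16.4" --pt "0 0 16.4" --pt "0 0 16.4" --roll '[0,0,0,0,0,0,0,0]'

```text
time: 25.4
position: [0.6408, 0.0682, 0.0716]
tool_rot: [-0.112, 3.137, 0.001]
ft_force: [-0.1, 0.2, 1.0]
grip_width: 1.001
grip_force: 0.0
```

move_arm --pt "0 0 0" --pt "0 0 0" --pt "0 0 0" --pt "0 0 0" --pt "0 0 0" --pt "0 0 0" --pt "0 0 0" --pt "0 0 0" --roll '[0,0,0,0,0,0,0,0]' --gripper 2.5 --squeeze 15

```text
time: 26.2
position: [0.6399, 0.068, 0.0701]
tool_rot: [0.112, -3.14, -0.0]
ft_force: [-0.4, 0.6, -0.1]
grip_width: 0.412
grip_force: 15.0
```

```bash
python3 -c "
from h import *
print(delta((.5027,.2433,.18),1.642))"
```

```text
(array([ 12.44,  18.46, -10.99]), np.float64(4.558187152281512e-05), array([0.6399, 0.068 , 0.0701]), 26.2)
```

move_arm --pt "0 0 -1" --pt "0 0 -3" --pt "0 0 -6" --pt "0 0 -9" --pt "0 0 -11" --pt "0.5 0.7 -11" --pt "1.5 2.2 -11" --pt "3 4.5 -11" --pt "4.7 7 -11" --pt "6.4 9.5 -11" --pt "8.1 12 -11" --pt "9.8 14.5 -11" --pt "11.2 16.6 -11" --pt "12.1 17.9 -11" --pt "12.4 18.4 -11" --pt "12.4 18.4 -11" --pt "12.4 18.4 -11" --roll '[0,0,0,0,0,0,0,0,0,0,0,0,0,0,0,0,0]'

```text
time: 27.9
position: [0.5035, 0.2415, 0.1798]
tool_rot: [0.11, -3.14, 0.001]
ft_force: [0.0, 0.2, -1.0]
grip_width: 0.413
grip_force: 15.0
```

move_arm --pt "0 0 2" --pt "0 0 5" --pt "0 0 8" --pt "0 0 11" --pt "0 0 12.5" --pt "0 0 13.3" --pt "0 0 13.7" --pt "0 0 14" --pt "0 0 14.2" --pt "0 0 14.3" --pt "0 0 14.4" --pt "0 0 14.4" --pt "0 0 14.4" --roll '[0,0,0,0,0,0,0,0,0,0,0,0,0]'

```text
time: 29.2
position: [0.5033, 0.2427, 0.0364]
tool_rot: [-0.112, 3.139, 0.0]
ft_force: [-0.7, -0.4, -0.2]
grip_width: 0.413
grip_force: 15.0
```

move_arm --pt "0 0 0.04" --pt "0 0 0.08" --pt "0 0 0.12" --pt "0 0 0.12" --roll '[0,0,0,0]'

```text
time: 29.6
position: [0.5032, 0.2427, 0.0351]
tool_rot: [-0.112, 3.14, 0.0]
ft_force: [-0.5, -0.1, 0.5]
grip_width: 0.409
grip_force: 15.0
```

move_arm --pt "0 0 0.02" --pt "0 0 0.02" --roll '[0,0]'

```text
time: 29.8
position: [0.5032, 0.2427, 0.0351]
tool_rot: [-0.112, 3.14, 0.0]
ft_force: [-1.1, -0.5, 1.7]
grip_width: 0.412
grip_force: 15.0
```

move_arm --pt "0 0 0" --pt "0 0 0" --pt "0 0 0" --pt "0 0 0" --pt "0 0 0" --roll '[0,0,0,0,0]' --gripper 7

```text
time: 30.3
position: [0.5032, 0.2427, 0.0347]
tool_rot: [-0.112, 3.14, 0.0]
ft_force: [0.1, 0.3, 0.6]
grip_width: 0.756
grip_force: 0.0
```

move_arm --pt "0 0 -1" --pt "0 0 -4" --pt "0 0 -8" --pt "0 0 -12" --pt "0 0 -16" --pt "0 0 -20" --pt "0 0 -20" --pt "0 0 -20" --roll '[0,0,0,0,0,0,0,0]'

```text
time: 31.1
position: [0.5037, 0.2428, 0.2365]
tool_rot: [-0.112, 3.137, 0.003]
ft_force: [-0.0, 0.1, -0.9]
grip_width: 0.805
grip_force: 0.0
```

```bash
python3 -c "
from h import *
cv2.imwrite('pics/s6.png',cams.get_image('scene')[150:330,230:470,::-1].repeat(3,0).repeat(3,1))"
```

```text
(no output)
```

View pics/s6.png

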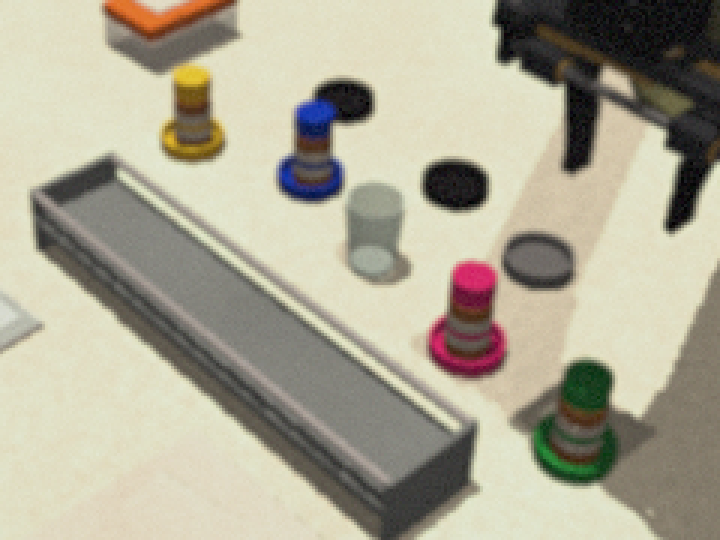

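All four jars stand upright in their matching dishes: yellow (192,105), blue (312,150), pink (470,315) and green (578,415). The beaker and tip box are undisturbed, and each contact height matched a flat seat. Handing in.

```bash
python3 -c "
from bench import workorder
print(workorder.close_job())"
```

```text
the job is handed in; nothing more can be done
None
```

All four jars are upright in the holders matching their caps, the beaker and tip box stand where they were, and the job was handed in at about 31 s; no verdict was returned.

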